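# Turn the double-ended scraper blade end for end on its stand

## Task

The bench scraper's blade has its chipped end out. Slide the blade up its sloping stand until the studs stand in the wide parts of its slots, lift it off, turn it end for end, and hang it on the same two studs again with the straight, unchipped edge out over the low front, slid fully down so that the stud heads hold it. Let go, and leave the V-block, the loupe and the screwdriver where they are.

Things in the scene. Friction and masses are not known exactly. Their poses are not given: they have to be found in the camera images.
- scraper_stand: Fixed steel stand, foot 150 x 84 x 10 mm. Origin on the bench below the bed, z up, x level toward the bed's high end. The bed is a flat slab 60 mm wide whose face slopes 30 degrees, rising toward +x: up the slope is u = (cos30, 0, sin30), its outward normal n = (-sin30, 0, cos30) in the stand's axes. From stand_home the face runs 38 mm down and 84 mm up the slope.
- stud_low (a point): Top centre of the lower headed stud, 22 mm down the slope from stand_home. It stands square on the bed: shank 5 mm diameter and 6.6 mm long, then a head 11 mm diameter and 3 mm thick, its top 9.6 mm off the face. The 5 mm plate so has 1.6 mm play under the heads; pressed hard on the bed it binds by friction (about 0.6).
- stud_high (a point): Top centre of the upper stud, same size, 68 mm up the slope from the lower one.
- stand_stop (a point): Foot of the lower face of the stop bar, 72.6 mm up the slope from stand_home. The bar crosses the whole bed and is 18 mm high, higher than the studs, so it can be felt with the blade's end even with the blade held above the stud heads. A blade pushed up against it lies 0.6 mm above stand_open, the studs still in the wide parts.
- blade: Loose double-ended steel blade, 120 long x 40 wide x 5 mm thick, 0.14 to 0.28 kg. Origin: centre of its underside; x along its length toward the straight keen edge, z out of the face with the grip. It starts hung on the studs, flat on the bed, its chipped end down the slope and overhanging the front. Its weight alone may not slide it down the slope: push it.
- blade_grip (a point): Top centre of the black finger grip in the middle of the blade: 26 mm long (blade x), 14 mm thick (blade y), 30 mm high, its top 35 mm above the blade's underside.
- slot_keen (a point): Middle of the slot on the keen side, on the underside, 34 mm from the blade's centre. The through slot runs from 19.5 to 48.5 mm from the centre, 7 mm wide at both ends and widened to 14 mm between 26 and 42 mm, so a stud head passes only near this point (2.5 mm play along, 1.5 mm across).
- slot_chipped (a point): Middle of the like slot on the chipped side, 34 mm from the blade's centre.
- blade_keen (a point): Middle of the straight, full-width keen edge, on the underside, 60 mm from the blade's origin along +x.
- blade_chipped (a point): Middle of the chipped end (edge broken into three teeth with gaps), on the underside, 60 mm from the blade's origin along -x.
- stand_home (a point): Point on the bed's face, 62 mm above the bench, where the blade's origin lies when it hangs fully down on the studs. Axes as the stand's.
- stand_out (a point): Point 60 mm down the slope from stand_home, in front of the bed: where the middle of the outward edge lies when the blade is home.
- stand_open (a point): Point on the bed's face 12 mm up the slope from stand_home: where the blade's origin lies when the stud heads stand in the middle of the wide parts of the slots, so that the blade can be lifted straight off the face or put on.
- v_block: Bystander: dark steel V-block 36 x 38 x 40 mm, origin at the centre of its underside.
- loupe: Bystander: black eyepiece loupe 37 mm diameter, 30 mm high, origin at the centre of its underside.
- screwdriver: Bystander: small screwdriver with blue handle, 130 mm long (along its y), 18 mm thick, lying; origin at the centre of its underside.
Things that resemble listed ones, but are neither listed nor needed, are in the scene too. What is shaped like the scraper_stand but red is not meant. There is more than one size of the blade; the one meant has the size given above.

How it is judged:
On the way:
1. the blade is off the stand: its origin more than 40 mm from its home point (distance between blade and stand_home above 0.04 m), for 0.2 s.
At the end, for the whole second after the job is handed in: The blade hangs at rest on both studs, its origin within 4 mm of the home point (fully down, flat on the bed) and its straight keen edge within 6 mm of the outward point at the low front; nothing touches it but the stand (distance between blade and stand_home below 0.004 m and distance between blade_keen and stand_out below 0.006 m and linear speed of blade below 0.02 m/s).
It fails at once if the V-block, the loupe or the screwdriver is moved more than 20 mm (distance of any of v_block, loupe, screwdriver from where it was at the start of the episode above 0.02 m).
It also fails if it takes over 48 s, if anything falls off the work surface, if the arm or the gripper's body presses on something with over 40 N, if the wrist force passes 120 N, or if a joint passes its speed limit or range.

## Robot

A 6-joint arm with a two-finger parallel gripper is mounted at the origin on a cart in front of the work surface, level with it; the furniture and walls round the work are solid. World frame = base frame: x ahead of the robot, y to its left, z up, the work surface at z = 0. Lengths are in m, angles in rad, forces in N, time in s.
With the tool pointing down it reaches from about 0.35 to 0.975 m from the base axis. Payload 4.9 kg.
Tool frame: the origin (TCP) lies at the very end of the fingers, on their centre line; the grasp point (between the pads) lies behind it (manip.grip_depth is the z of the grasp point in the tool frame, in m); z points along the fingers, y is the direction in which the jaws open and shut (so a half turn about z gives the same grasp; the last joint's range is limited). The gripper opens to 85 mm and grips with 20 to 120 N. Pads are 22 mm wide; open, the fingers measure 114 mm over their backs; the gripper's body (76 mm by 85 mm) begins 54 mm behind the grasp point. The pads swing forward as they close: fully open they stand 13 mm farther back than shut.
Start: joints at [-1.337, 0.053, 1.613, -0, 1.476, -0.119], TCP at [0.216, -0.586, 0.231] pointing down, gripper open.
Joint ranges: [-3.01, 3.01], [-1.01, 2.22], [0.06, 2.58], [-1.02, 4.17], [0.09, 2.62], [-3.14, 3.14]. Speed limits (rad/s): [2.57, 2.57, 3.14, 3.14, 3.14, 3.14].

## Interface

Orientations are given as a unit quaternion [w, x, y, z].
In Python, from plant import state, optics, manip, silhouettes, place_of gives the robot as it stands. The module is installed in compiled form; this text tells all that it offers.
- The arm moves only by the tool jog_arm, never from a script. Its argument "increments" is a list of rows, each an object with "slide": the shift along the tool's x, y, z in mm, a list of three; "rotation": the turn, a rotation vector about the tool's x, y, z in degrees, a list of three. A call has 1 to 20 rows; each row shifts and turns the commanded pose from where the row before left it, along the tool's axes as they then stand; what a row does not reach is not made up. A row lasts 1/12 s, in which the tool goes at most 41.7 mm and 7.16 degrees, less where a joint would pass 70% of its speed; a pose out of reach is approached as far as the arm can. A call with a gripper value outside its range is refused whole. "fingers" is the opening, from 0 (shut) to 1 (fully open), set as the call begins (left out, the last holds). The fingers move at their own pace and stop on an object; the grip force is fixed at half the most. Time passes only in rows, so rows that do not move let the fingers close. It gives the time, the measured TCP pose, the force and the opening at its end, in the units of the state.
- state(): the state, without advancing time (a new reading comes with each control period).
- optics.grab_frame(name): name is "scene" or "top" or "wrist"; returns a dict with "frame" (400x640x3 uint8, blue, green, red), "camera_matrix" (3x3 intrinsics, pixels), "R" (3x3) and "t" (3): a world point X has camera coordinates R X + t. Camera axes: x right, y down, z forward; pixel columns grow to the right and rows downward; lengths in m; the calibration is good to about 2 mm. A picture is of the moment at which its call begins. There is no depth.
- manip.job_done(): hands the job in, once; it reports no verdict.
Trained networks look in the newest picture that a camera, given by its name, has taken for a name from the list of things; names that differ only in an ending like _2 or _b are one class to them, and where a whole thing is asked for, a point or a joint stands for the part that bears it (a point fixed in the world has none). Each returns a list of dicts, best first, with "score" (0 to 1); they miss things now and then, are a little off and sometimes report something else, mostly with a low value. They report only what shows in the picture. A call takes as long as a camera call. They do not tell look-alikes from the thing itself.
- silhouettes(thing, camera): "mask" (400x640 bool, what is visible of it) and "bbox" ([left, top, right, bottom] in pixels, round what is visible of it).
- place_of(thing, camera): "uv" ([column, row] in pixels: a listed point, or the origin of a listed thing).
The state is a dict: "time": time; "joint_pos": joint angles; "joint_vel": joint speeds; "joint_efforts": joint torques, N m; "tool_pos": TCP position; "tool_rot": TCP orientation; "contact_force": force on the tool from outside, world axes, zero at the start; "ft_torque": the same for the moment, N m; "gripper_width": opening from 0.0 (shut) to 1.0 (fully open).
Only numpy, scipy, OpenCV 4.12 (cv2) and the standard library are available. Lean on these libraries where they do the work, as an engineer would, in place of code of your own. Each camera call takes 0.05 s, during which the arm holds its last target.

## Working session

There is one attempt and no reset: what is moved stays moved. The work goes in short steps, Python scripts to look and compute and a tool call to move; the robot and the scene stay as the last step left them, time stands still between calls to the robot, and variables do not carry over. Pictures are saved under pics/ and viewed, and the job is handed in when it is done.

Besides the shell and the picture viewer there is one more tool, called after ">>>" as name(argument=value, ...) on one line, values as JSON. jog_arm: Moves the arm, as the interface text tells. Its arguments: {"type":"object","properties":{"increments":{"type":"array","items":{"type":"object","properties":{"slide":{"type":"array","items":{"type":"number"}},"rotation":{"type":"array","items":{"type":"number"}}}}},"fingers":{"type":"number"}},"required":["increments"]}

```bash
mkdir -p pics; ls
python3 - <<'E'
from plant import state, optics, manip, silhouettes, place_of
import cv2
print(state()); print(manip.grip_depth)
for n in ["scene","top","wrist"]:
    f=optics.grab_frame(n); cv2.imwrite(f"pics/a_{n}.png",f["frame"]); print(n,f["camera_matrix"],f["R"],f["t"])
E
```

```text
pics
{'time': 0.0, 'joint_pos': array([-1.33697140e+00,  5.33410013e-02,  1.61432259e+00, -9.79454378e-06,
        1.47596946e+00, -1.18995330e-01]), 'joint_vel': array([ 9.91843023e-04,  1.98410884e-03,  9.09212923e-04,  1.89244512e-03,
       -3.35174703e-04, -8.12126968e-05]), 'joint_efforts': array([-8.74865127e-04, -3.93673074e+01, -3.70179605e+01, -1.27654339e-04,
        7.01777419e-03,  1.05263015e-05]), 'tool_pos': array([ 0.21582029, -0.58588663,  0.23005576]), 'tool_rot': array([-1.01823959e-03,  9.84479451e-01,  1.75496924e-01, -6.34091846e-05]), 'contact_force': array([-0.30197592,  0.08889659,  0.77278882]), 'ft_torque': array([ 0.00355289, -0.03631845, -0.00685516]), 'gripper_width': 0.9990498586953005}
-0.0187
scene [[479.53151374   0.         321.23070794]
 [  0.         479.53151374 191.90132858]
 [  0.           0.           1.        ]] [[-0.60073786 -0.79923934 -0.01817973]
 [-0.61630983  0.47748578 -0.62623439]
 [ 0.50919172 -0.36499837 -0.77942285]] [0.52996128 0.26560999 1.04699269]
top [[397.55622083   0.         310.99067991]
 [  0.         397.55622083 200.52023328]
 [  0.           0.           1.        ]] [[ 0.02373731 -0.99970642 -0.0048588 ]
 [-0.99390035 -0.02307532 -0.10784069]
 [ 0.10769691  0.00738901 -0.99415631]] [0.26704216 0.55054977 0.94828672]
wrist [[291.89192121   0.         320.03296022]
 [  0.         291.89192121 198.05591164]
 [  0.           0.           1.        ]] [[ 0.34556495 -0.93839252 -0.00208375]
 [-0.90528354 -0.33395552  0.26255555]
 [-0.24707604 -0.08884361 -0.96491463]] [-0.6249192  -0.03337478  0.37997797]
```

View pics/a_scene.png

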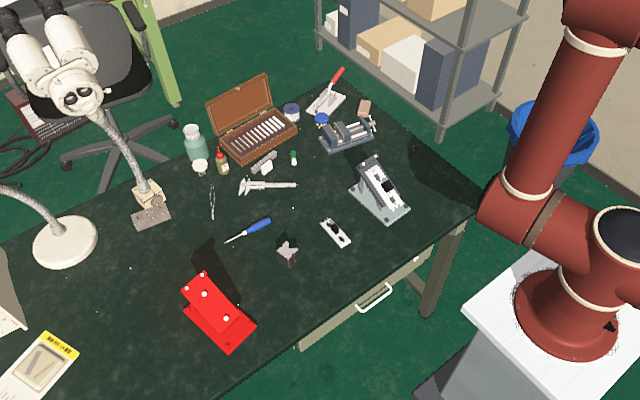

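View pics/a_top.png

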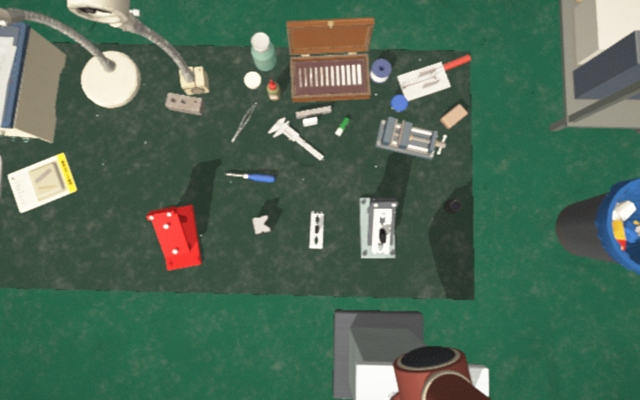

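View pics/a_wrist.png

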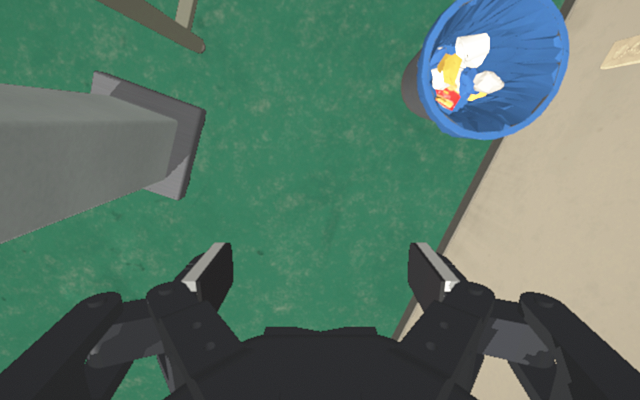

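```bash
cat > h.py <<'E'
from plant import state, optics, manip, silhouettes, place_of
import numpy as np, cv2
from scipy.spatial.transform import Rotation as Ro
def cam(f): return np.array(f["camera_matrix"]),np.array(f["R"]),np.array(f["t"])
def ray(f,uv):
    K,R,t=cam(f); d=R.T@np.linalg.inv(K)@np.array([uv[0],uv[1],1.]); return -R.T@t, d/np.linalg.norm(d)
def proj(f,X):
    K,R,t=cam(f); p=K@(R@np.asarray(X)+t); return p[:2]/p[2]
def tri(rs):
    A=np.zeros((3,3));b=np.zeros(3)
    for c,d in rs:
        P=np.eye(3)-np.outer(d,d);A+=P;b+=P@c
    X=np.linalg.solve(A,b); return X,[np.linalg.norm((np.eye(3)-np.outer(d,d))@(X-c)) for c,d in rs]
def onz(f,uv,z):
    c,d=ray(f,uv); return c+d*(z-c[2])/d[2]
def tr():
    s=state(); q=s["tool_rot"]; return np.array(s["tool_pos"]),Ro.from_quat([q[1],q[2],q[3],q[0]]).as_matrix()
E
python3 - <<'E'
from h import *
fs={n:optics.grab_frame(n) for n in ["scene","top"]}
for th in ["scraper_stand","stud_low","stud_high","stand_stop","blade","blade_grip","slot_keen","slot_chipped","blade_keen","blade_chipped","stand_home","stand_out","stand_open","v_block","loupe","screwdriver"]:
    for n in fs:
        print(th,n,[(round(r["score"],2),np.round(r["uv"],1).tolist()) for r in place_of(th,n)[:4]])
for n in fs: print(n,-fs[n]["R"].T@fs[n]["t"])
f=fs["scene"]["frame"]; cv2.imwrite("pics/b1.png",cv2.resize(f[140:240,310:430],None,fx=6,fy=6,interpolation=cv2.INTER_CUBIC)[:600,:800])
f=fs["top"]["frame"]; cv2.imwrite("pics/b2.png",cv2.resize(f[180:280,340:420],None,fx=6,fy=6,interpolation=cv2.INTER_CUBIC))
E
```

```text
scraper_stand scene [(0.75, [222.1, 325.7])]
scraper_stand top [(0.76, [374.6, 233.2]), (0.57, [180.5, 243.8]), (0.35, [247.8, 176.9])]
stud_low scene [(0.78, [390.9, 193.8])]
stud_low top [(0.97, [173.4, 254.0]), (0.77, [382.9, 238.7])]
stud_high scene [(0.87, [378.1, 173.2]), (0.67, [201.6, 294.7])]
stud_high top [(0.91, [164.7, 227.1]), (0.87, [382.7, 216.9])]
stand_stop scene [(0.89, [196.1, 280.5]), (0.77, [369.2, 164.7]), (0.42, [382.1, 189.3])]
stand_stop top [(0.76, [383.0, 202.3]), (0.71, [165.9, 214.4]), (0.48, [386.1, 209.5])]
blade scene [(0.87, [381.5, 190.2]), (0.64, [334.1, 233.0]), (0.27, [251.8, 233.0])]
blade top [(0.65, [381.1, 233.4]), (0.55, [314.5, 227.8])]
blade_grip scene [(0.85, [337.8, 225.2]), (0.7, [390.5, 181.9]), (0.55, [392.0, 198.8]), (0.36, [251.8, 233.8])]
blade_grip top [(0.63, [319.3, 228.8]), (0.57, [380.4, 238.0])]
slot_keen scene [(0.95, [377.4, 177.3]), (0.68, [338.6, 239.9])]
slot_keen top [(0.84, [316.6, 242.7]), (0.69, [382.2, 217.0])]
slot_chipped scene [(0.73, [330.0, 222.3])]
slot_chipped top [(0.84, [383.7, 244.4]), (0.79, [315.5, 217.5]
[... 480 characters left out ...]
ene [(0.9, [236.5, 334.8]), (0.85, [397.6, 207.3]), (0.43, [249.1, 234.6])]
stand_out top [(0.91, [182.4, 261.1]), (0.7, [376.8, 250.8]), (0.25, [380.5, 218.3])]
stand_open scene [(0.81, [383.5, 180.9]), (0.63, [210.7, 305.7]), (0.59, [397.9, 210.2])]
stand_open top [(0.87, [170.9, 237.8]), (0.71, [264.0, 225.7]), (0.66, [382.8, 228.6]), (0.2, [449.9, 206.7])]
v_block scene [(0.62, [288.0, 259.9])]
v_block top [(0.67, [266.9, 223.9]), (0.52, [250.5, 177.7])]
loupe scene [(0.66, [418.8, 156.9])]
loupe top [(0.56, [452.1, 207.7])]
screwdriver scene [(0.7, [251.3, 233.6])]
screwdriver top [(0.64, [247.6, 180.0])]
scene [-0.05105416  0.67889153  0.99201869]
top [0.4387252  0.27266098 1.00341441]
```

View pics/b1.png

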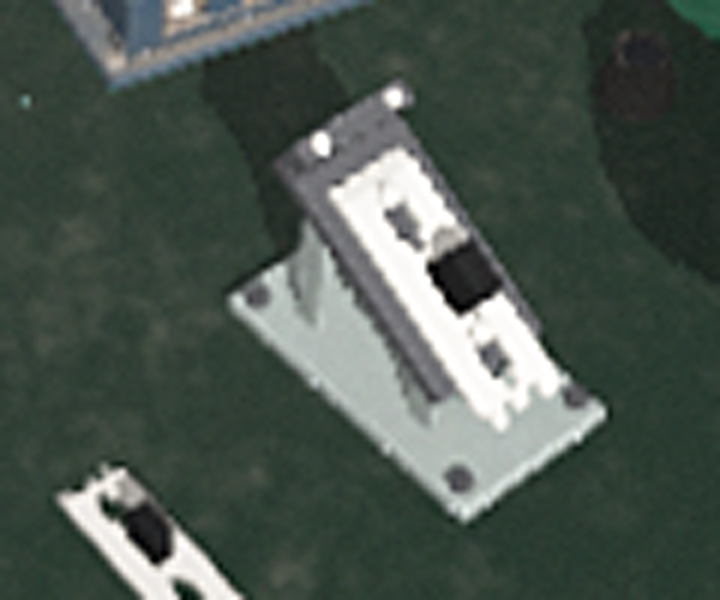

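View pics/b2.png

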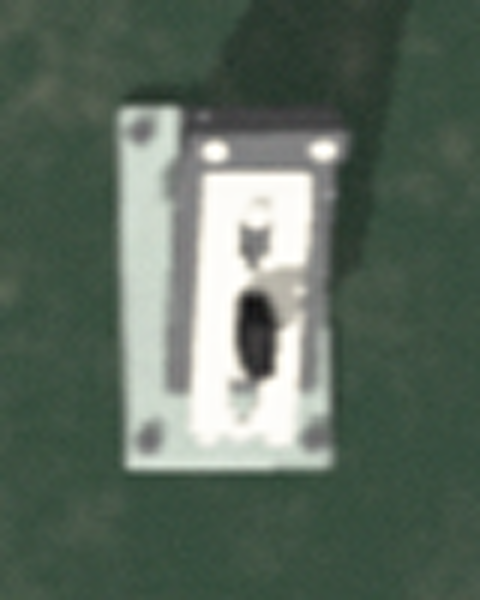

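```bash
cat > fit.py <<'E'
from h import *
from scipy.optimize import least_squares
c,s=np.cos(np.pi/6),np.sin(np.pi/6)
U=np.array([c,0,s]);N=np.array([-s,0,c]);H=np.array([0,0,.062])
S={"scraper_stand":np.zeros(3),"stand_home":H,"stand_out":H-.06*U,"stand_open":H+.012*U,"stand_stop":H+.0726*U,"stud_low":H-.022*U+.0096*N,"stud_high":H+.046*U+.0096*N,
"blade":H,"blade_grip":H+.035*N,"slot_keen":H+.034*U,"slot_chipped":H-.034*U,"blade_keen":H+.06*U,"blade_chipped":H-.06*U}
def W(p,v): # p=(x,y,yaw)
    return np.array([p[0],p[1],0])+Ro.from_euler('z',p[2]).as_matrix()@v
E
python3 - <<'E'
from fit import *
fs={n:optics.grab_frame(n) for n in ["scene","top"]}
M=[("stud_high","scene",378.1,173.2),("stud_high","top",382.7,216.9),("stand_stop","scene",369.2,164.7),("stand_stop","top",383,202.3),
("blade","scene",381.5,190.2),("blade","top",381.1,233.4),("blade_grip","scene",390.5,181.9),("blade_grip","top",380.4,238),("slot_keen","scene",377.4,177.3),("slot_keen","top",382.2,217),
("slot_chipped","top",383.7,244.4),("blade_keen","scene",371,171),("blade_keen","top",383.8,210.8),("blade_chipped","scene",395.9,205.8),("blade_chipped","top",381.7,254.5),
("stand_home","top",383.4,232.6),("stand_out","scene",397.6,207.3),("stand_out","top",376.8,250.8),("stand_open","scene",383.5,180.9),("stand_open","top",382.8,228.6),("stud_low","scene",390.9,193.8),("stud_low","top",382.9,238.7),("scraper_stand","top",374.6,233.2)]
def res(p): return np.concatenate([proj(fs[n],W(p,S[k]))-[u,v] for k,n,u,v in M])
r=least_squares(res,[.37,.1,0],loss="soft_l1",f_scale=1.)
print(r.x,np.degrees(r.x[2])); e=res(r.x).reshape(-1,2)
for m,q in zip(M,e): print(m[:2],q.round(1))
# overlay
ims=[]
for n,(x0,y0,x1,y1) in {"scene":(330,140,430,230),"top":(340,180,420,270)}.items():
    im=cv2.resize(fs[n]["frame"][y0:y1,x0:x1],None,fx=6,fy=6,interpolation=cv2.INTER_CUBIC)
    pts=[np.array([a,b,z]) for z in(0,.01) for a,b in((-.075,-.042),(.075,-.042),(.075,.042),(-.075,.042))]
    pts+= [H+a*U+b*np.array([0,1,0]) for a,b in((-.038,-.03),(.084,-.03),(.084,.03),(-.038,.03))]
    pts+= [H+a*U+b*np.array([0,1,0])+.005*N for a,b in((-.06,-.02),(.06,-.02),(.06,.02),(-.06,.02))]
    P=[((proj(fs[n],W(r.x,q))-[x0-.5,y0-.5])*6).astype(int).tolist() for q in pts]
    for i in range(0,len(P),4): cv2.polylines(im,[np.array(P[i:i+4])],True,[(0,0,255),(0,0,255),(255,0,0),(0,200,0)][i//4],1)
    cv2.imwrite(f"pics/c_{n}.png",im)
for k in("loupe",): print(onz(fs["top"],(452.1,207.7),0),onz(fs["scene"],(418.8,156.9),0))
E
```

```text
[0.46988728 0.11081332 0.04897108] 2.8058364213236615
('stud_high', 'scene') [-2.5 -1.5]
('stud_high', 'top') [ 0.8 -0.6]
('stand_stop', 'scene') [-1.2 -0.7]
('stand_stop', 'top') [0.3 1.7]
('blade', 'scene') [ 3.  -2.3]
('blade', 'top') [ 0.7 -1.4]
('blade_grip', 'scene') [0.1 2.4]
('blade_grip', 'top') [4.  1.3]
('slot_keen', 'scene') [-0.6 -0.6]
('slot_keen', 'top') [0.3 2.1]
('slot_chipped', 'top') [-2.6  0.1]
('blade_keen', 'scene') [-0.1 -2.9]
('blade_keen', 'top') [-0.7 -1.8]
('blade_chipped', 'scene') [2.3 2. ]
('blade_chipped', 'top') [-1.1 -0.6]
('stand_home', 'top') [-1.6 -0.6]
('stand_out', 'scene') [0.6 0.5]
('stand_out', 'top') [3.8 3.1]
('stand_open', 'scene') [-1.7  3.1]
('stand_open', 'top') [-0.7 -1.1]
('stud_low', 'scene') [0.3 0.5]
('stud_low', 'top') [-0.8  3.5]
('scraper_stand', 'top') [ 3.  -0.5]
[ 0.53744746 -0.07715172  0.        ] [ 0.53002923 -0.07778219  0.        ]
```

View pics/c_scene.png

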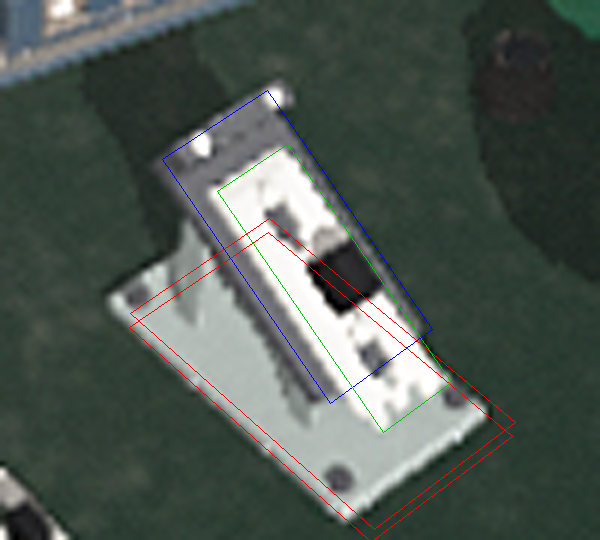

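View pics/c_top.png

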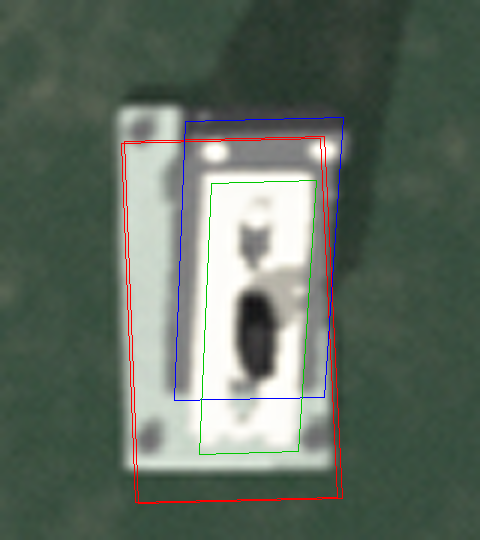

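```bash
cat >> fit.py <<'E'
from scipy.linalg import logm,expm
def T4(p,R): T=np.eye(4);T[:3,:3]=R;T[:3,3]=p;return T
def stand_tool(p,off,flip=False):
    """tool pose with TCP at stand coords off=(u,y,n) from home; x=+U (or -U)"""
    Rz=Ro.from_euler('z',p[2]).as_matrix(); x=(-U if flip else U); z=-N; y=np.cross(z,x)
    return T4(W(p,H+off[0]*U+off[1]*np.array([0,1,0])+off[2]*N),Rz@np.stack([x,y,z],1))
def rows(T0,T1,n):
    D=np.linalg.inv(T0)@T1
    E=expm(np.real(logm(D))/n)
    return (E[:3,3]*1000).round(2),np.degrees(Ro.from_matrix(E[:3,:3]).as_rotvec()).round(3),(D[:3,3]*1000).round(2),np.degrees(Ro.from_matrix(D[:3,:3]).as_rotvec()).round(2)
def cur(): return T4(*tr())
def app(T,sl,ro,n=1):
    E=T4(np.array(sl)/1000,Ro.from_rotvec(np.radians(ro)).as_matrix())
    for _ in range(n): T=T@E
    return T
E
python3 - <<'E'
from fit import *
print(state()["time"])
T0=cur(); p=[.47,.11,0.0]
Rd=np.diag([1.,-1,-1]); T1=T4([.40,-.22,.33],Rd)
print(rows(T0,T1,12))
T2=stand_tool(p,(0,0,.09)); print(T2)
print(rows(T1,T2,12))
f=optics.grab_frame("wrist");K,R,t=cam(f)
Tc=np.linalg.inv(T4(t,R)); print(np.linalg.inv(T0)@Tc)
E
```

```text
1.95
(array([ 20.97, -27.21,  -8.23]), array([-0.   , -0.   ,  1.684]), array([ 299.34, -280.33,  -98.7 ]), array([-0.  , -0.  , 20.21]))
[[ 0.8660254   0.          0.5         0.425     ]
 [ 0.         -1.          0.          0.11      ]
 [ 0.5         0.         -0.8660254   0.13994229]
 [ 0.          0.          0.          1.        ]]
(array([ -1.76, -27.5 ,  16.06]), array([0. , 2.5, 0. ]), array([  25.  , -330.  ,  190.06]), array([ 0., 30.,  0.]))
[[ 7.78796491e-05 -9.64848693e-01 -2.62805998e-01  6.75617253e-02]
 [ 9.99999979e-01  1.24817753e-04 -1.61908778e-04  1.00087767e-03]
 [ 1.89020328e-04 -2.62805980e-01  9.64848683e-01 -1.43940595e-01]
 [ 0.00000000e+00  0.00000000e+00  0.00000000e+00  1.00000000e+00]]
```

>>> jog_arm(increments=[{"slide": [21,-27.2,-8.2],"rotation": [0,0,1.684]},{"slide": [21,-27.2,-8.2],"rotation": [0,0,1.684]},{"slide": [21,-27.2,-8.2],"rotation": [0,0,1.684]},{"slide": [21,-27.2,-8.2],"rotation": [0,0,1.684]},{"slide": [21,-27.2,-8.2],"rotation": [0,0,1.684]},{"slide": [21,-27.2,-8.2],"rotation": [0,0,1.684]},{"slide": [21,-27.2,-8.2],"rotation": [0,0,1.684]},{"slide": [21,-27.2,-8.2],"rotation": [0,0,1.684]},{"slide": [21,-27.2,-8.2],"rotation": [0,0,1.684]},{"slide": [21,-27.2,-8.2],"rotation": [0,0,1.684]},{"slide": [21,-27.2,-8.2],"rotation": [0,0,1.684]},{"slide": [21,-27.2,-8.2],"rotation": [0,0,1.684]}])

```text
time: 3.0
tool_pos: [0.4009, -0.2185, 0.3305]
tool_rot: [0.0, 1.0, -0.001, 0.0]
contact_force: [1.5, -0.2, 0.3]
gripper_width: 1.0
```

>>> jog_arm(increments=[{"slide": [-1.8,-27.5,16],"rotation": [0,2.5,0]},{"slide": [-1.8,-27.5,16],"rotation": [0,2.5,0]},{"slide": [-1.8,-27.5,16],"rotation": [0,2.5,0]},{"slide": [-1.8,-27.5,16],"rotation": [0,2.5,0]},{"slide": [-1.8,-27.5,16],"rotation": [0,2.5,0]},{"slide": [-1.8,-27.5,16],"rotation": [0,2.5,0]},{"slide": [-1.8,-27.5,16],"rotation": [0,2.5,0]},{"slide": [-1.8,-27.5,16],"rotation": [0,2.5,0]},{"slide": [-1.8,-27.5,16],"rotation": [0,2.5,0]},{"slide": [-1.8,-27.5,16],"rotation": [0,2.5,0]},{"slide": [-1.8,-27.5,16],"rotation": [0,2.5,0]},{"slide": [-1.8,-27.5,16],"rotation": [0,2.5,0]},{"slide": [0,0,0],"rotation": [0,0,0]},{"slide": [0,0,0],"rotation": [0,0,0]}])

```text
time: 4.17
tool_pos: [0.4233, 0.1115, 0.1385]
tool_rot: [-0.0, 0.966, 0.002, 0.257]
contact_force: [0.3, -0.1, 0.9]
gripper_width: 1.003
```

Run:
```python
from fit import *
f=optics.grab_frame("wrist"); cv2.imwrite("pics/d_w.png",f["frame"])
s=state();print(s["joint_pos"],s["time"]);print(cur().round(4))
for th in ["stand_stop","stud_low","stud_high","blade","blade_grip","slot_keen","slot_chipped","blade_keen","blade_chipped","stand_home"]:
    print(th,[(round(r["score"],2),np.round(r["uv"],1).tolist()) for r in place_of(th,"wrist")[:2]])
```

```text
[ 0.1239161  -0.78182891  2.45624393 -0.07530391  0.9488264   1.72026844] 4.2167
[[ 8.663e-01  2.000e-03  4.994e-01  4.244e-01]
 [ 1.900e-03 -1.000e+00  6.000e-04  1.104e-01]
 [ 4.994e-01  5.000e-04 -8.663e-01  1.402e-01]
 [ 0.000e+00  0.000e+00  0.000e+00  1.000e+00]]
stand_stop [(0.65, [312.1, 104.6]), (0.33, [316.5, 160.0])]
stud_low [(0.67, [321.3, 230.7])]
stud_high [(0.91, [315.2, 142.6])]
blade [(0.86, [319.3, 200.7]), (0.63, [169.9, 209.8])]
blade_grip [(0.95, [316.3, 215.0]), (0.61, [157.7, 198.7])]
slot_keen [(0.68, [169.4, 231.6])]
slot_chipped [(0.83, [320.5, 236.4]), (0.79, [176.2, 186.0])]
blade_keen [(0.65, [162.8, 253.8]), (0.58, [316.2, 122.6])]
blade_chipped [(0.77, [320.2, 267.7])]
stand_home [(0.68, [38.8, 100.3])]
```

View pics/d_w.png

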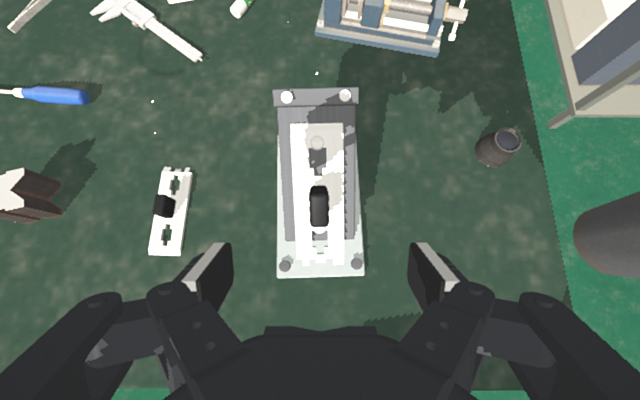

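Run:
```python
from fit import *
f=optics.grab_frame("wrist"); np.savez("w1.npz",frame=f["frame"],camera_matrix=f["camera_matrix"],R=f["R"],t=f["t"])
im=f["frame"][80:285,265:375]; cv2.imwrite("pics/d_z.png",cv2.resize(im[:100],None,fx=6,fy=6,interpolation=cv2.INTER_CUBIC));cv2.imwrite("pics/d_z2.png",cv2.resize(im[100:],None,fx=5,fy=5,interpolation=cv2.INTER_CUBIC))
```

```text
(no output)
```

View pics/d_z.png

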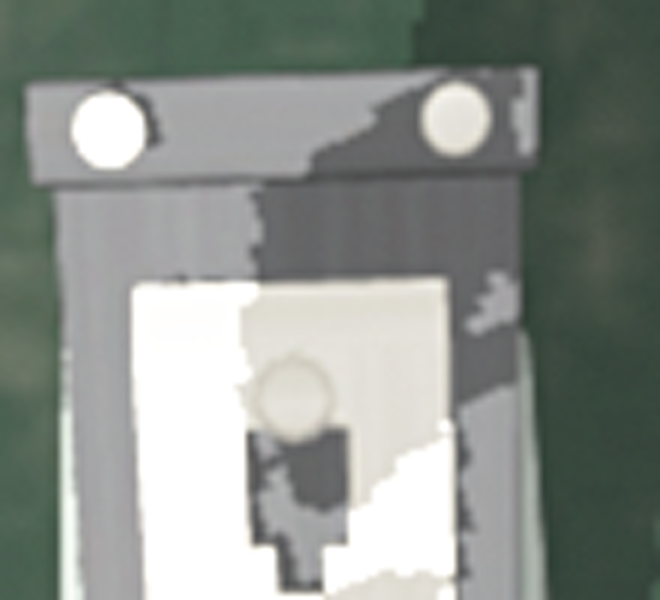

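View pics/d_z2.png

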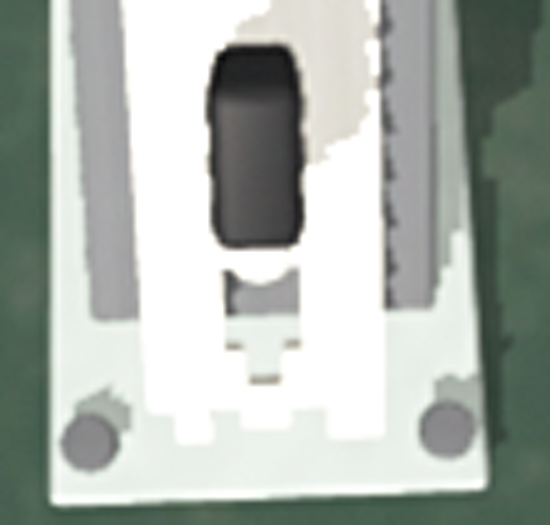

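```bash
cat > fw.py <<'E'
from fit import *
f=np.load("w1.npz")
def a(x,y): return (265+(x+.5)/6-.5,80+(y+.5)/6-.5)
def b(x,y): return (265+(x+.5)/5-.5,180+(y+.5)/5-.5)
M=[(.06,.02,.005,*a(131,285)),(.06,-.02,.005,*a(448,279)),(.046,0,.0096,*a(292,397)),(.026,.007,.005,*a(251,546)),(.026,-.007,.005,*a(349,545)),
(.0195,.0035,.005,*a(279,591)),(.0195,-.0035,.005,*a(325,590)),
(-.038,.03,0,*b(90,320)),(-.038,-.03,0,*b(434,306)),(-.06,-.02,.005,*b(384,437)),(-.0275,0,.0096,*b(262,283)),(-.042,.007,.005,*b(225,346)),(-.042,-.007,.005,*b(300,344))]
def P(p,m):
    Rr=Ro.from_euler('zyx',[p[2],p[4],p[5]]).as_matrix() if len(p)>4 else Ro.from_euler('z',p[2]).as_matrix()
    return np.array([p[0],p[1],p[3] if len(p)>3 else 0])+Rr@(H+m[0]*U+m[1]*np.array([0,1,0])+m[2]*N)
def res(p): return np.concatenate([proj(f,P(p,m))-m[3:] for m in M])
for x0 in([.47,.11,0],[.47,.11,0,0],[.47,.11,0,0,0,0]):
    r=least_squares(res,x0,loss="soft_l1",f_scale=1.)
    print(r.x.round(4),np.degrees(r.x[2]).round(2),r.cost,"home",P(r.x,(0,0,0)).round(4)); 
    print(res(r.x).reshape(-1,2).round(1).tolist())
E
python3 fw.py
```

```text
[0.4732 0.1126 0.0353] 2.02 2.2557506487841046 home [0.4732 0.1126 0.062 ]
[[0.3, 0.3], [-0.3, -0.4], [0.3, -0.2], [-0.7, 0.1], [0.5, -0.3], [-0.7, 0.5], [0.4, 0.4], [0.1, -0.2], [0.2, 0.1], [-0.5, -0.1], [-0.2, -1.0], [-0.4, 0.4], [0.9, 0.2]]
[0.4732 0.1126 0.0353 0.    ] 2.02 2.255709415427851 home [0.4732 0.1126 0.062 ]
[[0.3, 0.3], [-0.3, -0.4], [0.3, -0.2], [-0.7, 0.1], [0.5, -0.3], [-0.7, 0.5], [0.4, 0.4], [0.1, -0.2], [0.2, 0.1], [-0.5, -0.1], [-0.2, -1.0], [-0.4, 0.4], [0.9, 0.2]]
[ 4.733e-01  1.128e-01  3.660e-02  2.000e-04 -3.600e-03  2.500e-03] 2.1 2.2454602105280634 home [0.4731 0.1126 0.0622]
[[0.3, 0.3], [-0.2, -0.5], [0.3, -0.2], [-0.7, 0.2], [0.5, -0.3], [-0.7, 0.5], [0.4, 0.4], [0.1, -0.1], [0.2, 0.1], [-0.5, -0.1], [-0.1, -1.0], [-0.4, 0.4], [0.9, 0.2]]
```

```bash
cat > g.py <<'E'
from fit import *
p=[.4732,.1126,.0353]
def rel():
    """TCP pose in stand slope coords: u,y,n mm; rot error vs x=+U / -U"""
    T=cur(); o=np.linalg.inv(stand_tool(p,(0,0,0)))@T
    Tf=np.linalg.inv(stand_tool(p,(0,0,0),True))@T
    v=o[:3,3]*1000
    s=state(); Rs=Ro.from_euler('z',p[2]).as_matrix()@np.stack([U,[0,1,0],N],1)
    print("t",s["time"],"u,y,n",np.round([v[0],-v[1],-v[2]],2),"rot",np.degrees(Ro.from_matrix(o[:3,:3]).as_rotvec()).round(2),"rotflip",np.degrees(Ro.from_matrix(Tf[:3,:3]).as_rotvec()).round(2),"F_uyn",(Rs.T@s["contact_force"]).round(1),"w",round(s["gripper_width"],3),"j",s["joint_pos"].round(2))
E
python3 - <<'E'
from g import *
rel()
print(rows(cur(),stand_tool(p,(0,0,.07)),3)); print(rows(cur(),stand_tool(p,(0,0,.009)),8))
E
```

```text
t 4.7667 u,y,n [-2.71 -1.31 92.08] rot [-1.03  0.01  1.79] rotflip [ 2.0000e-02  1.6000e+00 -1.7821e+02] F_uyn [-0.2 -0.5  0.3] w 1.0 j [ 0.12 -0.78  2.46 -0.08  0.95  1.72]
(array([ 0.89, -0.54,  7.35]), array([ 0.344, -0.004, -0.596]), array([ 2.66, -1.79, 22.05]), array([ 1.03, -0.01, -1.79]))
(array([ 0.33, -0.27, 10.38]), array([ 0.129, -0.001, -0.223]), array([ 2.63, -2.89, 83.04]), array([ 1.03, -0.01, -1.79]))
```

>>> jog_arm(increments=[{"slide": [0.9,-0.54,7.35],"rotation": [0.344,0,-0.6]},{"slide": [0.9,-0.54,7.35],"rotation": [0.344,0,-0.6]},{"slide": [0.9,-0.54,7.35],"rotation": [0.344,0,-0.6]},{"slide": [0,0,10]},{"slide": [0,0,10]},{"slide": [0,0,10]},{"slide": [0,0,10]},{"slide": [0,0,10]},{"slide": [0,0,10]},{"slide": [0,0,0]},{"slide": [0,0,0]},{"slide": [0,0,0]}])

```text
invalid input
```

Run:
```python
from g import *
rel()
f=optics.grab_frame("wrist"); cv2.imwrite("pics/e_w.png",f["frame"])
f=optics.grab_frame("scene"); cv2.imwrite("pics/e_s.png",cv2.resize(f["frame"][100:250,300:480],None,fx=4,fy=4))
```

```text
t 4.7667 u,y,n [-2.71 -1.31 92.08] rot [-1.03  0.01  1.79] rotflip [ 2.0000e-02  1.6000e+00 -1.7821e+02] F_uyn [-0.2 -0.5  0.3] w 1.0 j [ 0.12 -0.78  2.46 -0.08  0.95  1.72]
```

View pics/e_w.png

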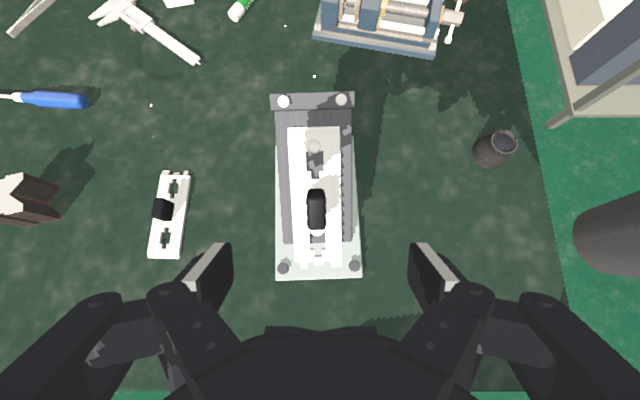

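View pics/e_s.png

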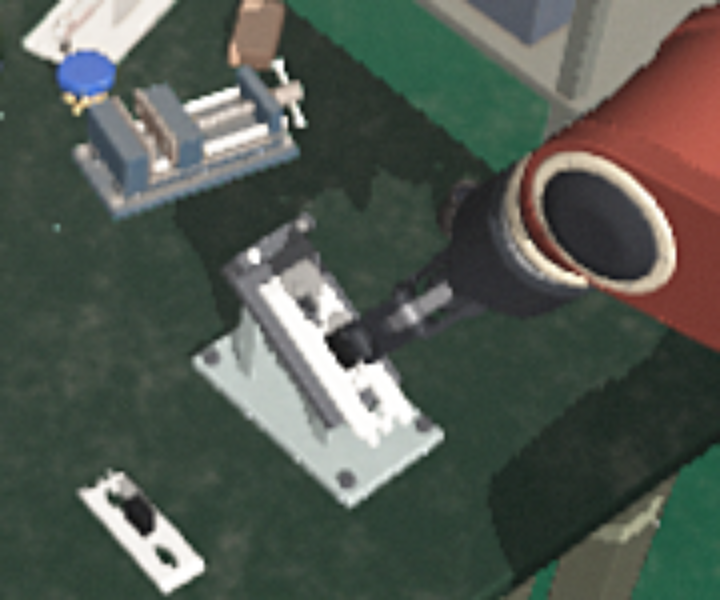

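>>> jog_arm(increments=[{"slide": [0.9,-0.54,7.35],"rotation": [0.344,0,-0.6]},{"slide": [0.9,-0.54,7.35],"rotation": [0.344,0,-0.6]},{"slide": [0.9,-0.54,7.35],"rotation": [0.344,0,-0.6]},{"slide": [0,0,10],"rotation": [0,0,0]},{"slide": [0,0,10],"rotation": [0,0,0]},{"slide": [0,0,10],"rotation": [0,0,0]},{"slide": [0,0,10],"rotation": [0,0,0]},{"slide": [0,0,10],"rotation": [0,0,0]},{"slide": [0,0,10],"rotation": [0,0,0]},{"slide": [0,0,0],"rotation": [0,0,0]},{"slide": [0,0,0],"rotation": [0,0,0]},{"slide": [0,0,0],"rotation": [0,0,0]}])

```text
time: 5.87
tool_pos: [0.4681, 0.1128, 0.0706]
tool_rot: [-0.005, 0.966, 0.018, 0.259]
contact_force: [-0.2, 0.1, 0.4]
gripper_width: 1.003
```

Run:
```python
from g import *
rel()
f=optics.grab_frame("wrist"); cv2.imwrite("pics/f_w.png",f["frame"])
f=optics.grab_frame("scene"); cv2.imwrite("pics/f_s.png",cv2.resize(f["frame"][100:250,300:480],None,fx=4,fy=4))
rel()
```

```text
t 5.8667 u,y,n [-0.13  0.41 10.  ] rot [ 0.03 -0.   -0.06] rotflip [1.0000e-02 5.0000e-02 1.7994e+02] F_uyn [0.  0.1 0.4] w 1.003 j [ 0.1  -0.49  2.42 -0.05  0.69  1.67]
t 5.9667 u,y,n [ 0.45  0.48 10.42] rot [ 0.03  0.07 -0.06] rotflip [-1.1000e-01  5.0000e-02  1.7994e+02] F_uyn [ 0.1 -0.4  1.3] w 1.002 j [ 0.1  -0.49  2.42 -0.05  0.69  1.67]
```

View pics/f_w.png

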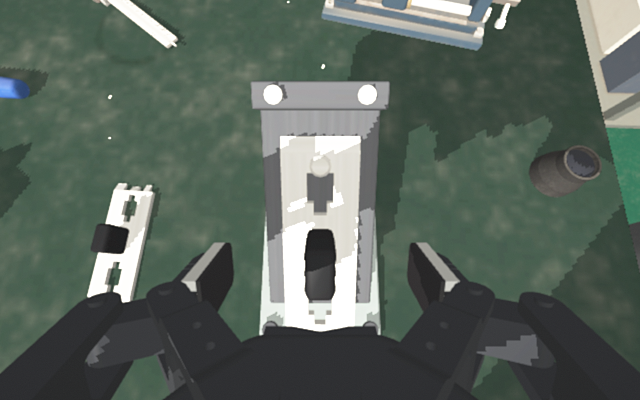

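View pics/f_s.png

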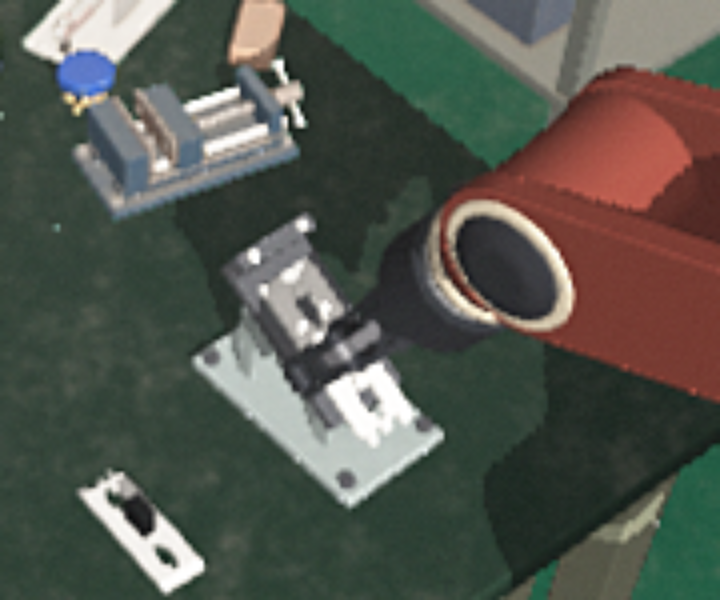

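>>> jog_arm(fingers=0, increments=[{"slide": [0,0,0],"rotation": [0,0,0]},{"slide": [0,0,0],"rotation": [0,0,0]},{"slide": [0,0,0],"rotation": [0,0,0]},{"slide": [0,0,0],"rotation": [0,0,0]},{"slide": [0,0,0],"rotation": [0,0,0]},{"slide": [0,0,0],"rotation": [0,0,0]},{"slide": [0,0,0],"rotation": [0,0,0]},{"slide": [0,0,0],"rotation": [0,0,0]}])

```text
time: 6.63
tool_pos: [0.4681, 0.1129, 0.0708]
tool_rot: [-0.005, 0.966, 0.018, 0.259]
contact_force: [-4.1, -0.3, 3.7]
gripper_width: 0.151
```

Run:
```python
from g import *
rel()
print(state()["contact_force"],state()["ft_torque"])
f=optics.grab_frame("wrist"); cv2.imwrite("pics/h_w.png",f["frame"])
```

```text
t 6.6333 u,y,n [-0.03  0.48 10.17] rot [ 0.03 -0.01 -0.06] rotflip [1.0000e-02 4.0000e-02 1.7994e+02] F_uyn [-1.7 -0.1  5.3] w 0.151 j [ 0.1  -0.49  2.42 -0.05  0.7   1.67]
[-4.08193214 -0.28814595  3.70173476] [-0.02536649  0.50370417 -0.02263169]
```

View pics/h_w.png

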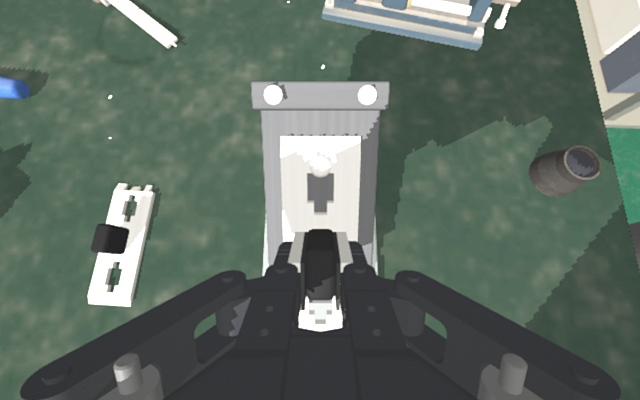

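>>> jog_arm(increments=[{"slide": [0,0,-0.8],"rotation": [0,0,0]},{"slide": [2,0,0],"rotation": [0,0,0]},{"slide": [2,0,0],"rotation": [0,0,0]},{"slide": [2,0,0],"rotation": [0,0,0]},{"slide": [2,0,0],"rotation": [0,0,0]},{"slide": [2,0,0],"rotation": [0,0,0]},{"slide": [0,0,0],"rotation": [0,0,0]}])

```text
time: 7.27
tool_pos: [0.4768, 0.1131, 0.0766]
tool_rot: [-0.005, 0.966, 0.018, 0.259]
contact_force: [-0.3, -0.5, -1.6]
gripper_width: 0.153
```

Run:
```python
from g import *
rel()
```

```text
t 7.2667 u,y,n [10.4   0.38 10.82] rot [ 0.02  0.02 -0.05] rotflip [-4.0000e-02  3.0000e-02  1.7995e+02] F_uyn [-1.  -0.5 -1.2] w 0.153 j [ 0.1  -0.47  2.39 -0.05  0.7   1.66]
```

>>> jog_arm(increments=[{"slide": [0.8,0,0],"rotation": [0,0,0]},{"slide": [0.8,0,0],"rotation": [0,0,0]},{"slide": [0,0,0],"rotation": [0,0,0]}])

```text
time: 7.52
tool_pos: [0.4778, 0.1132, 0.0771]
tool_rot: [-0.005, 0.966, 0.018, 0.259]
contact_force: [-0.2, 0.1, -1.9]
gripper_width: 0.154
```

>>> jog_arm(increments=[{"slide": [0.5,0,0],"rotation": [0,0,0]},{"slide": [0,0,0],"rotation": [0,0,0]}])

```text
time: 7.68
tool_pos: [0.4782, 0.1132, 0.0773]
tool_rot: [-0.005, 0.966, 0.018, 0.259]
contact_force: [-0.6, -0.3, -1.9]
gripper_width: 0.152
```

>>> jog_arm(increments=[{"slide": [0.5,0,0],"rotation": [0,0,0]},{"slide": [0,0,0],"rotation": [0,0,0]}])

```text
time: 7.85
tool_pos: [0.4786, 0.1132, 0.0776]
tool_rot: [-0.005, 0.966, 0.018, 0.259]
contact_force: [-0.6, 0.4, -1.4]
gripper_width: 0.151
```

Run:
```python
from g import *
rel()
```

```text
t 7.85 u,y,n [12.51  0.39 10.78] rot [ 0.02  0.01 -0.05] rotflip [-1.0000e-02  3.0000e-02  1.7995e+02] F_uyn [-1.2  0.4 -0.9] w 0.151 j [ 0.1  -0.47  2.39 -0.05  0.7   1.66]
```

>>> jog_arm(increments=[{"slide": [0.5,0,0],"rotation": [0,0,0]},{"slide": [0,0,0],"rotation": [0,0,0]}])

```text
time: 8.02
tool_pos: [0.4787, 0.1132, 0.0775]
tool_rot: [-0.005, 0.966, 0.018, 0.258]
contact_force: [-1.2, -0.3, -0.8]
gripper_width: 0.153
```

>>> jog_arm(increments=[{"slide": [0.5,0,0],"rotation": [0,0,0]},{"slide": [0,0,0],"rotation": [0,0,0]}])

```text
time: 8.18
tool_pos: [0.4788, 0.1132, 0.0774]
tool_rot: [-0.005, 0.966, 0.018, 0.258]
contact_force: [-2.9, -0.8, -1.4]
gripper_width: 0.149
```

Run:
```python
from g import *
rel()
```

```text
t 8.1833 u,y,n [12.57  0.39 10.5 ] rot [ 0.02 -0.1  -0.05] rotflip [1.6000e-01 3.0000e-02 1.7995e+02] F_uyn [-3.3 -0.7  0.3] w 0.149 j [ 0.1  -0.47  2.39 -0.05  0.7   1.66]
```

>>> jog_arm(increments=[{"slide": [-1.3,0,0],"rotation": [0,0,0]},{"slide": [0,0,-1.5],"rotation": [0,0,0]},{"slide": [0,0,-1.5],"rotation": [0,0,0]},{"slide": [0,0,-1.5],"rotation": [0,0,0]},{"slide": [0,0,0],"rotation": [0,0,0]}])

```text
time: 8.6
tool_pos: [0.4762, 0.1131, 0.0818]
tool_rot: [-0.005, 0.966, 0.018, 0.259]
contact_force: [0.4, 0.9, -1.9]
gripper_width: 0.15
```

>>> jog_arm(increments=[{"slide": [0,0,-2],"rotation": [0,0,0]},{"slide": [0,0,-2],"rotation": [0,0,0]},{"slide": [0,0,-3],"rotation": [0,0,0]},{"slide": [0,0,0],"rotation": [0,0,0]}])

```text
time: 8.93
tool_pos: [0.4726, 0.113, 0.088]
tool_rot: [-0.005, 0.966, 0.018, 0.259]
contact_force: [-0.5, 0.5, -1.5]
gripper_width: 0.151
```

Run:
```python
from g import *
rel()
```

```text
t 8.9333 u,y,n [12.52  0.46 22.79] rot [ 0.03  0.04 -0.06] rotflip [-7.0000e-02  4.0000e-02  1.7994e+02] F_uyn [-1.2  0.5 -1. ] w 0.151 j [ 0.1  -0.51  2.4  -0.05  0.73  1.66]
```

>>> jog_arm(increments=[{"slide": [0,0,-10],"rotation": [0,0,0]},{"slide": [0,0,-10],"rotation": [0,0,0]},{"slide": [0,0,-10],"rotation": [0,0,0]},{"slide": [0,0,-10],"rotation": [0,0,0]},{"slide": [0,0,-10],"rotation": [0,0,0]},{"slide": [0,0,0],"rotation": [0,0,-3]},{"slide": [0,0,0],"rotation": [0,0,-7]},{"slide": [0,0,0],"rotation": [0,0,-7]},{"slide": [0,0,0],"rotation": [0,0,-7]},{"slide": [0,0,0],"rotation": [0,0,-7]},{"slide": [0,0,0],"rotation": [0,0,-7]},{"slide": [0,0,0],"rotation": [0,0,-7]},{"slide": [0,0,0],"rotation": [0,0,-7]},{"slide": [0,0,0],"rotation": [0,0,-7]},{"slide": [0,0,0],"rotation": [0,0,-7]},{"slide": [0,0,0],"rotation": [0,0,-7]},{"slide": [0,0,0],"rotation": [0,0,-7]},{"slide": [0,0,0],"rotation": [0,0,-7]},{"slide": [0,0,0],"rotation": [0,0,0]}])

```text
time: 10.52
tool_pos: [0.4476, 0.1121, 0.1307]
tool_rot: [0.175, 0.688, 0.678, 0.191]
contact_force: [0.0, 0.0, -2.3]
gripper_width: 0.15
```

Run:
```python
from g import *
rel()
```

```text
t 10.5167 u,y,n [12.19  0.38 72.33] rot [ 1.000e-02  3.000e-02 -8.716e+01] rotflip [-3.000e-02  1.000e-02  9.284e+01] F_uyn [-1.1  0.  -2. ] w 0.15 j [ 0.1  -0.68  2.42 -0.04  0.88  0.14]
```

Rotation has gone 87.1° (commanded 87), leaving 92.85°.

>>> jog_arm(increments=[{"slide": [0,0,0],"rotation": [0,0,-7]},{"slide": [0,0,0],"rotation": [0,0,-7]},{"slide": [0,0,0],"rotation": [0,0,-7]},{"slide": [0,0,0],"rotation": [0,0,-7]},{"slide": [0,0,0],"rotation": [0,0,-7]},{"slide": [0,0,0],"rotation": [0,0,-7]},{"slide": [0,0,0],"rotation": [0,0,-7]},{"slide": [0,0,0],"rotation": [0,0,-7]},{"slide": [0,0,0],"rotation": [0,0,-7]},{"slide": [0,0,0],"rotation": [0,0,-7]},{"slide": [0,0,0],"rotation": [0,0,-7]},{"slide": [0,0,0],"rotation": [0,0,-7]},{"slide": [0,0,0],"rotation": [0,0,-7]},{"slide": [0,0,0],"rotation": [0,0,-1.9]},{"slide": [0,0,0],"rotation": [0,0,0]},{"slide": [0,0,0],"rotation": [0,0,0]}])

```text
time: 11.85
tool_pos: [0.4476, 0.1121, 0.1307]
tool_rot: [0.259, -0.015, 0.966, 0.005]
contact_force: [-0.8, -0.5, -1.1]
gripper_width: 0.147
```

Run:
```python
from g import *
rel()
f=optics.grab_frame("wrist"); cv2.imwrite("pics/i_w.png",f["frame"]); np.savez("w2.npz",frame=f["frame"],camera_matrix=f["camera_matrix"],R=f["R"],t=f["t"])
f=optics.grab_frame("scene"); cv2.imwrite("pics/i_s.png",cv2.resize(f["frame"][100:250,300:480],None,fx=4,fy=4))
rel();rel()
```

```text
t 11.85 u,y,n [12.2   0.39 72.31] rot [-2.0000e-02  4.0000e-02 -1.7978e+02] rotflip [-0.02 -0.01  0.22] F_uyn [-1.2 -0.5 -0.5] w 0.147 j [ 0.1  -0.68  2.42 -0.04  0.88 -1.48]
t 11.95 u,y,n [12.16  0.37 72.29] rot [-1.0000e-02  4.0000e-02 -1.7984e+02] rotflip [-0.02 -0.01  0.16] F_uyn [-0.6  0.2 -1.4] w 0.153 j [ 0.1  -0.68  2.42 -0.04  0.88 -1.48]
t 11.95 u,y,n [12.16  0.37 72.29] rot [-1.0000e-02  4.0000e-02 -1.7984e+02] rotflip [-0.02 -0.01  0.16] F_uyn [-0.6  0.2 -1.4] w 0.153 j [ 0.1  -0.68  2.42 -0.04  0.88 -1.48]
```

View pics/i_w.png

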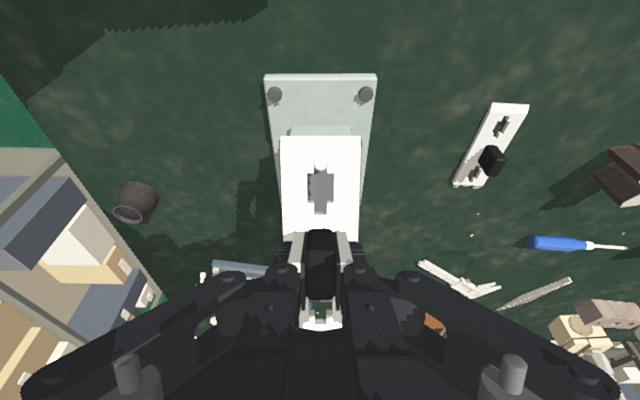

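View pics/i_s.png

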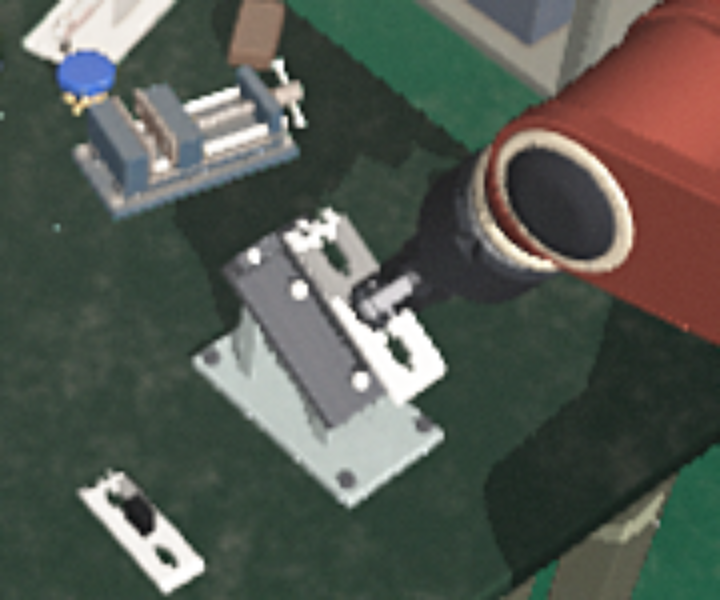

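>>> jog_arm(increments=[{"slide": [3,0,8],"rotation": [0,0,0]},{"slide": [0,0,9],"rotation": [0,0,0]},{"slide": [0,0,9],"rotation": [0,0,0]},{"slide": [0,0,9],"rotation": [0,0,0]},{"slide": [0,0,9],"rotation": [0,0,0]},{"slide": [0,0,4],"rotation": [0,0,0]},{"slide": [0,0,2],"rotation": [0,0,0]},{"slide": [0,0,0],"rotation": [0,0,0]},{"slide": [0,0,0],"rotation": [0,0,0]}])

```text
time: 12.7
tool_pos: [0.4695, 0.1129, 0.0854]
tool_rot: [0.258, -0.017, 0.966, 0.005]
contact_force: [-0.6, -0.1, -3.0]
gripper_width: 0.152
```

Run:
```python
from g import *
rel()
f=optics.grab_frame("wrist"); cv2.imwrite("pics/j_w.png",f["frame"]); np.savez("w3.npz",frame=f["frame"],camera_matrix=f["camera_matrix"],R=f["R"],t=f["t"])
cv2.imwrite("pics/j_z.png",cv2.resize(f["frame"][60:240,240:400],None,fx=3.3,fy=3.3,interpolation=cv2.INTER_CUBIC))
rel()
```

```text
t 12.7 u,y,n [ 8.47  0.38 22.08] rot [ 1.3000e-01  3.0000e-02 -1.7994e+02] rotflip [-0.02  0.09  0.06] F_uyn [-2.  -0.  -2.3] w 0.152 j [ 0.1  -0.52  2.4  -0.05  0.73 -1.48]
t 12.75 u,y,n [ 8.5   0.4  22.19] rot [ 1.2000e-01  3.0000e-02 -1.7995e+02] rotflip [-0.02  0.07  0.05] F_uyn [-2.7  0.  -2.5] w 0.151 j [ 0.1  -0.52  2.4  -0.05  0.73 -1.48]
```

View pics/j_z.png

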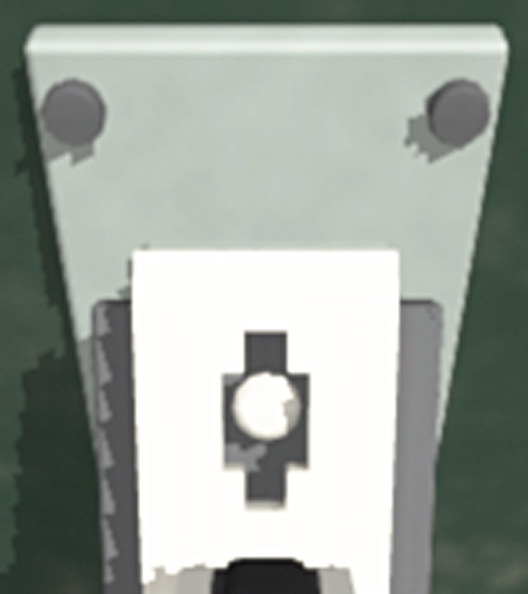

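```bash
cat > fb.py <<'E'
from g import *
f=np.load("w3.npz")
q=lambda x,y:(240+(x+.5)/3.3-.5,60+(y+.5)/3.3-.5)
# blade frame: x toward keen. image up=downslope=keen. image right = tool y=+Y ; blade x=-U, z=N -> blade y = z×x = N×(-U) = -Y
B=[(.06,.02,.005,*q(133,252)),(.06,-.02,.005,*q(399,250)),(.0485,.0035,.005,*q(245,332)),(.0485,-.0035,.005,*q(287,332)),(.042,.007,.005,*q(222,374)),(.042,-.007,.005,*q(309,374)),(.026,.007,.005,*q(222,467)),(.026,-.007,.005,*q(308,467)),(.0195,.0035,.005,*q(246,505)),(.0195,-.0035,.005,*q(286,505))]
T=cur(); Cw=np.linalg.inv(T4(f["t"],f["R"]))
S0=stand_tool(p,(0,0,0)); 
def pt(v,b):
    R=Ro.from_rotvec(v[3:]).as_matrix()
    # stand coords u,y,n
    w=np.array([-b[0],-b[1],b[2]]); w=R@w+v[:3]
    return W(p,H+w[0]*U+w[1]*np.array([0,1,0])+w[2]*N)
def res(v): return np.concatenate([proj(f,pt(v,b))-b[3:] for b in B])
r=least_squares(lambda x:res(np.r_[x[:3],0,0,x[3]]),[.0085,0,.012,0]);print("blade u,y,n,yaw",r.x*[1e3,1e3,1e3,57.3]); print((r.fun.reshape(-1,2)).round(1).tolist())
r=least_squares(res,[.0085,0,.012,0,0,0]);print("6dof",r.x*([1e3]*3+[57.3]*3)); print((r.fun.reshape(-1,2)).round(1).tolist())
# stand check
for m in [(-.038,.03,0,*q(440,301)),(-.038,-.03,0,*q(94,301)),(-.022,0,.0096,*q(267,406))]:
    print(m[3:],proj(f,W(p,H+m[0]*U+m[1]*np.array([0,1,0])+m[2]*N)))
E
python3 fb.py
```

```text
blade u,y,n,yaw [ 1.27380988e+01 -5.51637197e-02  1.03191711e+01 -3.81601958e-03]
[[0.4, 0.6], [-0.7, 1.1], [-0.6, -0.8], [0.3, -0.8], [-0.2, -1.0], [0.4, -1.0], [0.1, 0.5], [0.3, 0.4], [-0.5, 0.5], [0.4, 0.5]]
6dof [12.11111217 -0.35771407  8.72788301 -2.2197452   4.22218423 -0.11881434]
[[-0.3, 0.8], [0.0, 1.2], [-0.5, -0.5], [0.5, -0.6], [-0.3, -0.7], [0.5, -0.9], [0.1, 0.4], [0.3, 0.1], [-0.6, 0.1], [0.3, -0.0]]
(372.9848484848485, 150.86363636363637) [373.58694295 151.78538899]
(268.1363636363636, 150.86363636363637) [266.85191951 151.90009803]
(320.56060606060606, 182.6818181818182) [320.26411088 183.31371148]
```

Run:
```python
from g import *
f=np.load("w3.npz")
Cw=np.linalg.inv(T4(f["t"],f["R"])); T=cur(); E=np.linalg.inv(T)@Cw; print(E.round(4))
E0=np.array([[0,-.96485,-.2628,.06756],[1,0,0,.001],[0,-.2628,.96485,-.14394],[0,0,0,1]])
K=f["camera_matrix"]
def pr(T,X,E=E0):
    c=np.linalg.inv(T@E)@np.r_[X,1]; q=K@c[:3]; return (q[:2]/q[2]).round(1)
Tg=stand_tool(p,(-.0001,.0004,.0101))
for nm,a in {"keenL":(.06,.02,.005),"keenR":(.06,-.02,.005),"wide26":(.026,-.007,.005),"narrow":(.0195,0,.005),"stud":(.046,0,.0096),"wide42":(.042,0,.005)}.items():
    print(nm,pr(Tg,W(p,H+a[0]*U+a[1]*np.array([0,1,0])+a[2]*N)))
im=cv2.imread("pics/f_w.png"); cv2.imwrite("pics/f_z.png",cv2.resize(im[60:240,240:400],None,fx=3.3,fy=3.3,interpolation=cv2.INTER_CUBIC))
im=cv2.imread("pics/h_w.png"); cv2.imwrite("pics/h_z.png",cv2.resize(im[60:240,240:400],None,fx=3.3,fy=3.3,interpolation=cv2.INTER_CUBIC))
```

```text
[[-1.000e-04 -9.651e-01 -2.618e-01  6.440e-02]
 [ 1.000e+00 -2.000e-04  0.000e+00 -6.000e-04]
 [-1.000e-04 -2.618e-01  9.651e-01 -1.429e-01]
 [ 0.000e+00  0.000e+00  0.000e+00  1.000e+00]]
keenL [278.8 134. ]
keenR [358.9 134. ]
wide26 [332.1 199.6]
narrow [318.9 211.3]
stud [318.8 163.3]
wide42 [318.9 169.7]
```

View pics/f_z.png

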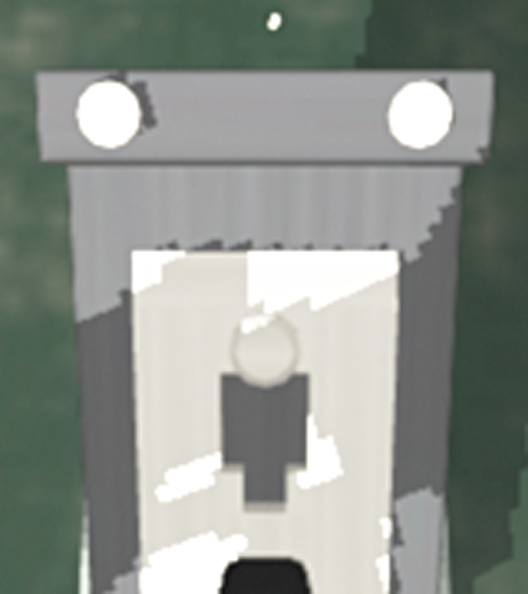

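View pics/h_z.png

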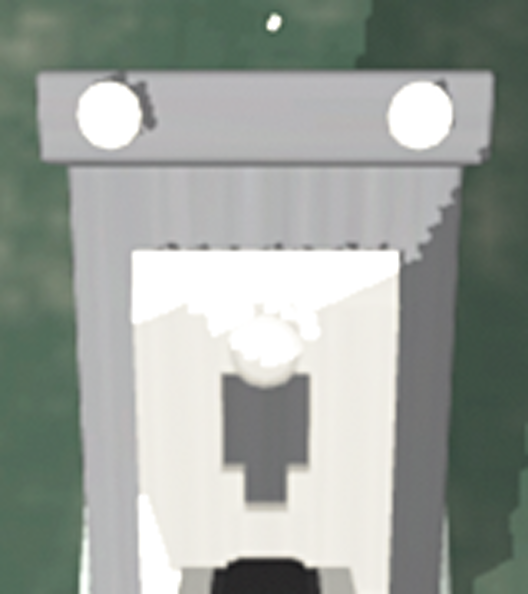

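>>> jog_arm(increments=[{"slide": [0.5,0,0],"rotation": [0,0,0]},{"slide": [0,0,0],"rotation": [0,0,0]}])

```text
time: 12.92
tool_pos: [0.4693, 0.1129, 0.0857]
tool_rot: [0.259, -0.017, 0.966, 0.005]
contact_force: [-0.5, 0.3, -3.7]
gripper_width: 0.15
```

>>> jog_arm(increments=[{"slide": [0.5,0,0],"rotation": [0,0,0]},{"slide": [0,0,0],"rotation": [0,0,0]}])

```text
time: 13.08
tool_pos: [0.4692, 0.1129, 0.0857]
tool_rot: [0.259, -0.017, 0.966, 0.005]
contact_force: [-2.0, -0.4, -1.6]
gripper_width: 0.152
```

Run:
```python
from g import *
rel()
```

```text
t 13.0833 u,y,n [ 8.45  0.44 22.52] rot [-8.0000e-02  4.0000e-02 -1.7995e+02] rotflip [-0.03 -0.05  0.05] F_uyn [-2.5 -0.4 -0.3] w 0.152 j [ 0.1  -0.52  2.41 -0.05  0.73 -1.48]
```

>>> jog_arm(increments=[{"slide": [0.5,0,0],"rotation": [0,0,0]},{"slide": [0,0,0],"rotation": [0,0,0]},{"slide": [0,0,0],"rotation": [0,0,0]}])

```text
time: 13.33
tool_pos: [0.469, 0.1129, 0.0856]
tool_rot: [0.259, -0.017, 0.966, 0.005]
contact_force: [0.6, -0.0, -1.3]
gripper_width: 0.15
```

Run:
```python
from g import *
rel()
```

```text
t 13.3333 u,y,n [ 8.2   0.45 22.51] rot [-1.0000e-01  5.0000e-02 -1.7995e+02] rotflip [-0.03 -0.06  0.05] F_uyn [-0.2 -0.  -1.4] w 0.15 j [ 0.1  -0.52  2.41 -0.05  0.73 -1.48]
```

>>> jog_arm(increments=[{"slide": [0.4,0,0],"rotation": [0,0,0]},{"slide": [0,0,1],"rotation": [0,0,0]},{"slide": [0,0,1],"rotation": [0,0,0]},{"slide": [0,0,1],"rotation": [0,0,0]},{"slide": [0,0,1],"rotation": [0,0,0]},{"slide": [0,0,0],"rotation": [0,0,0]}])

```text
time: 13.83
tool_pos: [0.4702, 0.1129, 0.0811]
tool_rot: [0.259, -0.017, 0.966, 0.005]
contact_force: [-0.1, -0.9, -0.8]
gripper_width: 0.152
```

Run:
```python
from g import *
rel()
f=optics.grab_frame("wrist"); 
cv2.imwrite("pics/k_z.png",cv2.resize(f["frame"][60:240,240:400],None,fx=3.3,fy=3.3,interpolation=cv2.INTER_CUBIC))
```

```text
t 13.8333 u,y,n [ 6.99  0.38 18.01] rot [ 5.0000e-02  3.0000e-02 -1.7995e+02] rotflip [-0.02  0.03  0.05] F_uyn [-0.5 -0.9 -0.6] w 0.152 j [ 0.1  -0.5   2.41 -0.05  0.72 -1.48]
```

View pics/k_z.png

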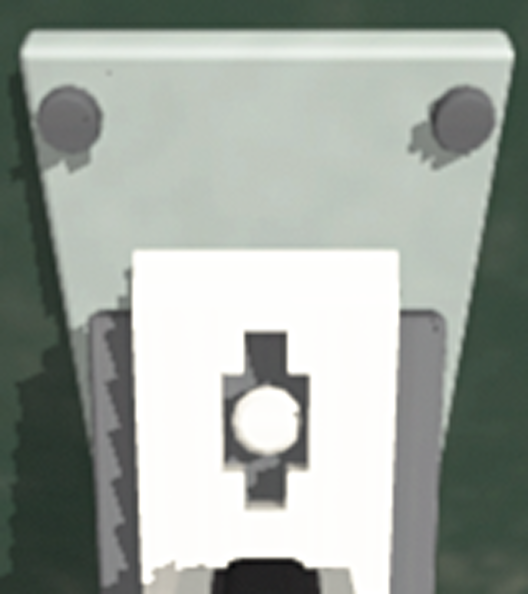

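>>> jog_arm(increments=[{"slide": [0,0,1.2],"rotation": [0,0,0]},{"slide": [0,0,1.2],"rotation": [0,0,0]},{"slide": [0,0,1.2],"rotation": [0,0,0]},{"slide": [0,0,1.2],"rotation": [0,0,0]},{"slide": [0,0,1.2],"rotation": [0,0,0]},{"slide": [0,0,0],"rotation": [0,0,0]}])

```text
time: 14.38
tool_pos: [0.4732, 0.113, 0.0759]
tool_rot: [0.259, -0.017, 0.966, 0.005]
contact_force: [0.2, 0.3, -1.3]
gripper_width: 0.15
```

Run:
```python
from g import *
rel()
```

```text
t 14.3833 u,y,n [ 6.97  0.4  12.01] rot [ 5.0000e-02  3.0000e-02 -1.7995e+02] rotflip [-0.02  0.03  0.05] F_uyn [-0.4  0.2 -1.2] w 0.15 j [ 0.1  -0.48  2.4  -0.05  0.7  -1.48]
```

>>> jog_arm(increments=[{"slide": [0,0,0.6],"rotation": [0,0,0]},{"slide": [0,0,0.5],"rotation": [0,0,0]},{"slide": [0,0,0],"rotation": [0,0,0]}])

```text
time: 14.63
tool_pos: [0.4739, 0.1131, 0.0752]
tool_rot: [0.259, -0.017, 0.966, 0.005]
contact_force: [-0.3, 0.5, -2.0]
gripper_width: 0.153
```

>>> jog_arm(increments=[{"slide": [1.5,0,0],"rotation": [0,0,0]},{"slide": [1.5,0,0],"rotation": [0,0,0]},{"slide": [0,0,0],"rotation": [0,0,0]}])

```text
time: 14.88
tool_pos: [0.4708, 0.1129, 0.0734]
tool_rot: [0.258, -0.017, 0.966, 0.005]
contact_force: [-1.0, 0.1, -1.1]
gripper_width: 0.153
```

Run:
```python
from g import *
rel()
```

```text
t 14.8833 u,y,n [ 3.66  0.43 11.04] rot [ 5.0000e-02  4.0000e-02 -1.7996e+02] rotflip [-0.02  0.03  0.04] F_uyn [-1.5  0.1 -0.5] w 0.153 j [ 0.1  -0.49  2.41 -0.05  0.7  -1.48]
```

>>> jog_arm(increments=[{"slide": [1.5,0,0],"rotation": [0,0,0]},{"slide": [1.5,0,0],"rotation": [0,0,0]},{"slide": [1.5,0,0],"rotation": [0,0,0]},{"slide": [1.5,0,0],"rotation": [0,0,0]},{"slide": [0,0,0],"rotation": [0,0,0]}])

```text
time: 15.3
tool_pos: [0.4656, 0.1127, 0.0704]
tool_rot: [0.258, -0.017, 0.966, 0.005]
contact_force: [0.2, 1.5, -2.5]
gripper_width: 0.154
```

>>> jog_arm(increments=[{"slide": [0.6,0,0],"rotation": [0,0,0]},{"slide": [0.6,0,0],"rotation": [0,0,0]},{"slide": [0,0,0],"rotation": [0,0,0]}])

```text
time: 15.55
tool_pos: [0.465, 0.1127, 0.0701]
tool_rot: [0.259, -0.017, 0.966, 0.005]
contact_force: [-0.0, 0.6, -2.4]
gripper_width: 0.149
```

>>> jog_arm(increments=[{"slide": [0.6,0,0],"rotation": [0,0,0]},{"slide": [0.6,0,0],"rotation": [0,0,0]},{"slide": [0,0,0],"rotation": [0,0,0]}])

```text
time: 15.8
tool_pos: [0.464, 0.1127, 0.0695]
tool_rot: [0.259, -0.017, 0.966, 0.005]
contact_force: [0.3, -0.3, -1.0]
gripper_width: 0.151
```

Run:
```python
from g import *
rel()
```

```text
t 15.8 u,y,n [-4.22  0.42 11.15] rot [-0.0000e+00  4.0000e-02 -1.7995e+02] rotflip [-0.02 -0.    0.05] F_uyn [-0.3 -0.3 -1.1] w 0.151 j [ 0.1  -0.5   2.43 -0.05  0.7  -1.47]
```

>>> jog_arm(increments=[{"slide": [0.6,0,0],"rotation": [0,0,0]},{"slide": [0,0,0],"rotation": [0,0,0]}])

```text
time: 15.97
tool_pos: [0.4638, 0.1127, 0.0696]
tool_rot: [0.259, -0.017, 0.966, 0.005]
contact_force: [1.1, -0.2, -1.7]
gripper_width: 0.154
```

>>> jog_arm(increments=[{"slide": [0.6,0,0],"rotation": [0,0,0]},{"slide": [0,0,0],"rotation": [0,0,0]}])

```text
time: 16.13
tool_pos: [0.4637, 0.1127, 0.0697]
tool_rot: [0.26, -0.017, 0.966, 0.005]
contact_force: [4.3, -0.2, -1.8]
gripper_width: 0.153
```

>>> jog_arm(increments=[{"slide": [0.6,0,0],"rotation": [0,0,0]},{"slide": [0,0,0],"rotation": [0,0,0]}])

```text
time: 16.3
tool_pos: [0.4635, 0.1127, 0.0698]
tool_rot: [0.26, -0.017, 0.965, 0.005]
contact_force: [5.4, 0.5, -2.3]
gripper_width: 0.149
```

Run:
```python
from g import *
rel()
f=optics.grab_frame("wrist"); 
cv2.imwrite("pics/l_z.png",cv2.resize(f["frame"][60:240,240:400],None,fx=3.3,fy=3.3,interpolation=cv2.INTER_CUBIC))
```

```text
t 16.3 u,y,n [-4.51  0.43 11.56] rot [-2.8000e-01  5.0000e-02 -1.7995e+02] rotflip [-0.03 -0.18  0.05] F_uyn [ 3.6  0.3 -4.8] w 0.149 j [ 0.1  -0.51  2.43 -0.05  0.7  -1.47]
```

View pics/l_z.png

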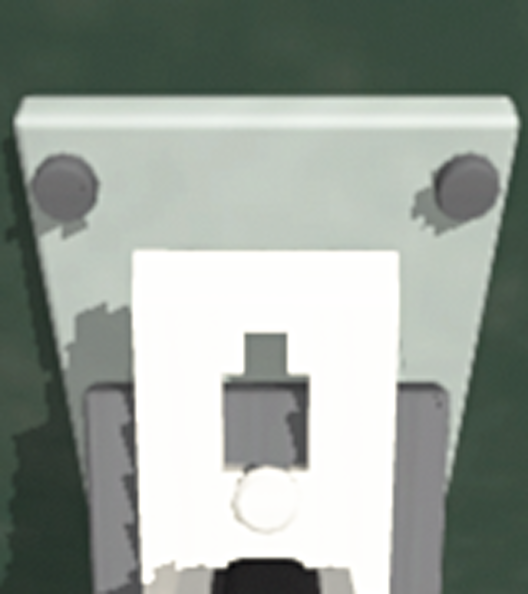

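>>> jog_arm(increments=[{"slide": [-0.6,0,0.5],"rotation": [0,0,0]},{"slide": [0,0,0.4],"rotation": [0,0,0]},{"slide": [0,0,0.3],"rotation": [0,0,0]},{"slide": [0,0,0],"rotation": [0,0,0]}])

```text
time: 16.68
tool_pos: [0.4642, 0.1127, 0.0686]
tool_rot: [0.26, -0.017, 0.966, 0.005]
contact_force: [2.3, 0.3, 1.5]
gripper_width: 0.153
```

Run:
```python
from g import *
rel()
```

```text
t 16.6833 u,y,n [-4.48  0.47 10.26] rot [-1.4000e-01  5.0000e-02 -1.7995e+02] rotflip [-0.03 -0.09  0.05] F_uyn [2.7 0.2 0.2] w 0.153 j [ 0.1  -0.5   2.43 -0.05  0.69 -1.47]
```

Blade is on the bed, against the studs. Release.

>>> jog_arm(fingers=1, increments=[{"slide": [0,0,0],"rotation": [0,0,0]},{"slide": [0,0,0],"rotation": [0,0,0]},{"slide": [0,0,0],"rotation": [0,0,0]},{"slide": [0,0,0],"rotation": [0,0,0]},{"slide": [0,0,0],"rotation": [0,0,0]},{"slide": [0,0,0],"rotation": [0,0,0]},{"slide": [0,0,-5],"rotation": [0,0,0]},{"slide": [0,0,-10],"rotation": [0,0,0]},{"slide": [0,0,-10],"rotation": [0,0,0]},{"slide": [0,0,-15],"rotation": [0,0,0]},{"slide": [0,0,-15],"rotation": [0,0,0]},{"slide": [0,0,-15],"rotation": [0,0,0]},{"slide": [0,0,0],"rotation": [0,0,0]},{"slide": [0,0,0],"rotation": [0,0,0]}])

```text
time: 17.85
tool_pos: [0.4292, 0.1115, 0.1298]
tool_rot: [0.26, -0.017, 0.965, 0.005]
contact_force: [0.0, 0.4, -0.4]
gripper_width: 1.002
```

Run:
```python
from g import *
rel()
f=optics.grab_frame("wrist"); np.savez("w4.npz",frame=f["frame"],camera_matrix=f["camera_matrix"],R=f["R"],t=f["t"])
cv2.imwrite("pics/m_w.png",f["frame"])
cv2.imwrite("pics/m_z.png",cv2.resize(f["frame"][80:330,240:400],None,fx=2.4*1,fy=2.4,interpolation=cv2.INTER_CUBIC))
f=optics.grab_frame("scene"); cv2.imwrite("pics/m_s.png",cv2.resize(f["frame"][100:250,300:480],None,fx=4,fy=4))
f=optics.grab_frame("top"); cv2.imwrite("pics/m_t.png",f["frame"])
```

```text
t 17.85 u,y,n [-4.23  0.49 80.78] rot [-2.8000e-01  6.0000e-02 -1.7995e+02] rotflip [-0.04 -0.18  0.05] F_uyn [-0.1  0.4 -0.3] w 1.002 j [ 0.11 -0.76  2.46 -0.05  0.91 -1.48]
```

View pics/m_z.png

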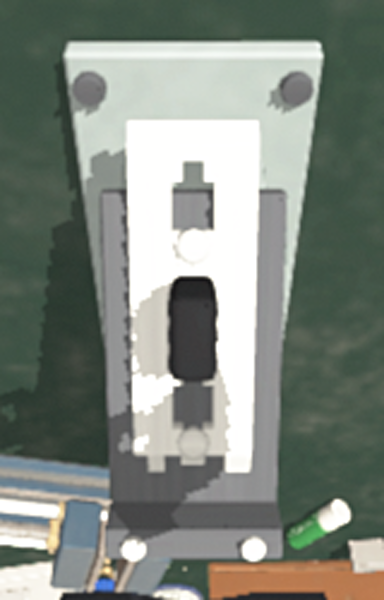

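View pics/m_s.png

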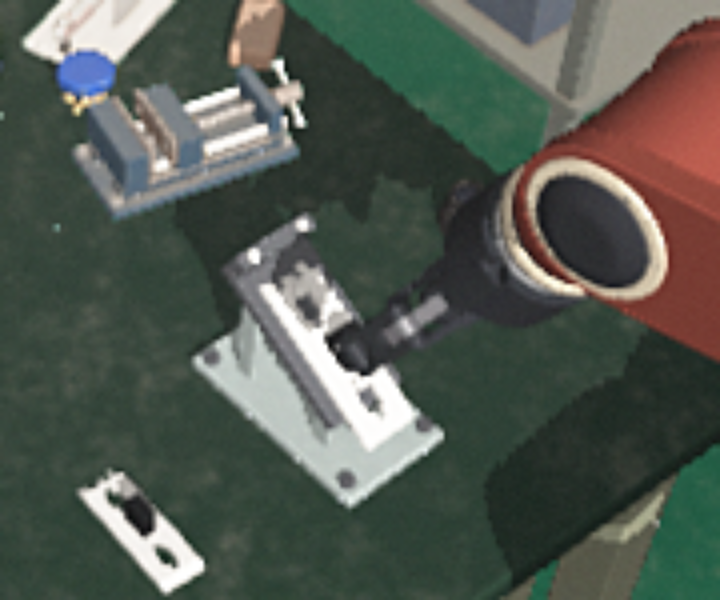

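View pics/m_t.png

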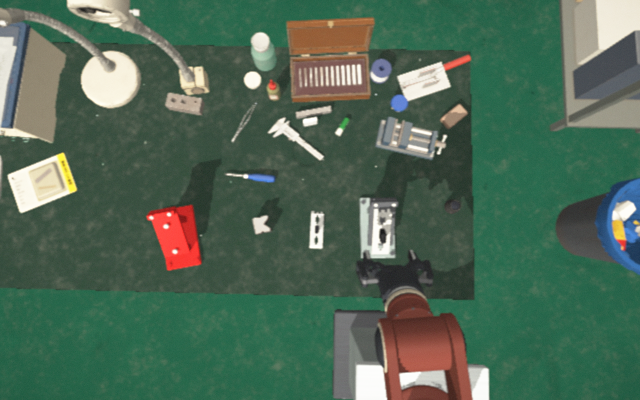

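Run:
```python
from g import *
f=np.load("w4.npz"); im=f["frame"]
q=lambda x,y:(240+(x+.5)/2.4-.5,80+(y+.5)/2.4-.5)
B=[(-.06,-.02,.005,*q(126,121)),(-.06,.02,.005,*q(260,121)),(-.042,-.007,.005,*q(172,186)),(-.042,.007,.005,*q(214,186)),(-.0485,0,.005,*q(193,163)),(.06,.02,.005,*q(252,472))]
Sx=[(-.022,0,.0096,*q(193,245)),(.046,0,.0096,*q(193,442)),(-.038,.03,0,*q(286,190)),(-.038,-.03,0,*q(101,190))]
def P(v,m):
    c,s_=np.cos(v[2]),np.sin(v[2]); a=c*m[0]-s_*m[1]+v[0]; b=s_*m[0]+c*m[1]+v[1]
    return proj(f,W(p,H+a*U+b*np.array([0,1,0])+m[2]*N))
for nm,L in(("blade",B),("stand",Sx)):
    r=least_squares(lambda v:np.concatenate([P(v,m)-m[3:] for m in L]),[0,0,0]); print(nm,(r.x*[1e3,1e3,57.3]).round(2),r.fun.reshape(-1,2).round(1).tolist())
```

```text
blade [0.32 0.39 0.33] [[0.4, 1.2], [-0.6, 0.9], [-0.6, -1.3], [0.7, -1.4], [0.0, -0.5], [0.1, 1.2]]
stand [-0.84  0.14 -0.12] [[0.1, 0.1], [0.0, 0.1], [0.6, -0.0], [-0.7, -0.1]]
```

Run:
```python
from plant import manip,state
print(manip.job_done(), state()["time"])
```

```text
the job is handed in; nothing more can be done
the job is handed in; nothing more can be done
```

The blade is back on the same two studs with the straight, unchipped edge out over the low front, and the job is handed in at about 18 s. No verdict was reported.

**What I did:** I gripped the blade and slid it up until I felt the stop. I lifted it about 60 mm clear of the bed, turned it 180°, and felt the stop again with the other end. I then lowered it over the stud heads, slid it down until the studs stopped it (about 5 N), set it on the bed and let go. The gripper is open and backed about 70 mm away.

**Last checks:**
- **Position:** The last wrist picture shows both stud heads over the narrow slot parts and the chipped teeth uphill. My fit puts the blade about 1 mm up the slope and 0.3 mm sideways from home, within the 4 mm limit but with residuals up to 1.4 pixels. Contact with the studs suggests it is closer than that.
- **Bystanders:** In the last overhead picture the V-block, loupe and screwdriver look unmoved. I judged this by eye and did not measure it.

**Disagreement found:** The wrist camera's calibration and the arm's measured position differed by about 2 mm. After the turn this showed as a 4 mm offset between blade and tool, so I placed the blade by feeling the stop and by the camera's view of the stud in the slot.

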